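# Mesh a claw coupling in a gear unit

## Robot

A 6-joint arm with a two-finger parallel gripper is mounted at the origin on a cart in front of the work surface, level with it; the furniture and walls round the work are solid. World frame = base frame: x ahead of the robot, y to its left, z up, the work surface at z = 0. Lengths are in mm, angles in rad, forces in N, time in s.
With the tool pointing down it reaches from about 350 to 775 mm from the base axis. Payload 7.3 kg.
Tool frame: the origin (TCP) lies midway between the tips of the shut fingers; the grasp point (between the pads) lies 19 mm behind it; z points along the fingers, y is the line along which they close (so a half turn about z gives the same grasp; the last joint's range is limited). The gripper opens to 92 mm and grips with 3 to 60 N. Pads are 19 mm wide; open, the fingers measure 130 mm over their backs; the gripper's body (75 mm by 190 mm) begins 47 mm behind the grasp point.
Start: joints at [0.976, 0.342, 1.524, -0, 1.275, -0.146], TCP at [227.778, 473.035, 226.741] pointing down, gripper open.
Joint ranges: [-2.53, 2.53], [-0.77, 2.02], [0.04, 2.7], [-1, 4.14], [0.28, 2.66], [-3.11, 3.11]. Speed limits (rad/s): [2.57, 2.57, 3.14, 3.14, 3.14, 3.14].

## Interface

Orientations are given as [roll, pitch, yaw] about the fixed x, y, z axes, in that order (R = Rz(yaw) Ry(pitch) Rx(roll)).
In Python, from plant import bot gives the robot as it stands.
- The arm moves only by the tool jog_arm, never from a script. Its arguments are lists of equal length, an entry for each row: "dp": the shift along the tool's x, y, z in m, a list of three; "twist": the turn about the tool's z in degrees. A call has 1 to 10 rows; each row shifts and turns the commanded pose from where the row before left it, along the tool's axes as they then stand; what a row does not reach is not made up. A row lasts 1/8 s, in which the tool goes at most 62.5 mm and 10.7 degrees, less where a joint would pass 70% of its speed; a pose out of reach is approached as far as the arm can. A call is refused whole if a number of a shift passes 0.0625 or a number of a turn 10.7, either way. A call with a gripper value outside its range is refused whole. "jaw" is the finger opening in m, from 0 to 0.0918, set as the call begins (left out, the last holds). The fingers move at their own pace and stop on an object; the grip force is fixed at half the most. Time passes only in rows, so rows that do not move let the fingers close. It gives the time, the measured TCP pose, the force, the opening and the grip force at its end, in the units of the state.
- bot.get_obs(): the state, without advancing time (a new reading comes with each control period).
- bot.capture(name): name is "side" or "top"; returns the picture (400x640x3 uint8, blue, green, red); there is no depth.
- bot.camera_params(name): a dict with "fx", "fy", "cx", "cy" (pixels), "k1" (the pictures are not rectified: a ray, as slopes to the right and down, at radius r is drawn at 1 + k1 r^2 times it, then the intrinsics apply), "R" (3x3) and "t" (3): a world point X has camera coordinates R X + t. Camera axes: x right, y down, z forward; pixel columns grow to the right and rows downward; lengths in mm; the calibration is good to about 2 mm. A picture is of the moment at which its call begins. camera_params takes no time and is no camera call.
- bot.close_job(): hands the job in; it is judged then, once.
Trained networks look in the newest picture that a camera, given by its name, has taken for a name from the list of things; names that differ only in an ending like _2 or _b are one class to them, and where a whole thing is asked for, a point or a joint stands for the part that bears it (a point fixed in the world has none). Each returns a list of dicts, best first, with "confidence" (0 to 1); they miss things now and then, are a little off and sometimes report something else, mostly with a low value. They report only what shows in the picture. A call takes as long as a camera call. They do not tell look-alikes from the thing itself.
- bot.find_in(camera, label): "bbox" ([centre column, centre row, width, height] in pixels, round what is visible of it).
- bot.masks_of(camera, label): "pixels" (400x640 bool, what is visible of it) and "bbox" ([centre column, centre row, width, height] in pixels, round what is visible of it).
The state is a dict: "time": time; "joint_positions": joint angles; "dq": joint speeds; "tau": joint torques, N m; "tool_pos": TCP position; "tcp_rot": TCP orientation; "contact_force": force on the tool from outside, world axes, zero at the start; "moment": the same for the moment, N m; "grip_width": finger opening in mm; "finger_force": force on a finger pad.
Only numpy, scipy, OpenCV 4.12 (cv2) and the standard library are available. Lean on these libraries where they do the work, as an engineer would, in place of code of your own. Each camera call takes 0.05 s, during which the arm holds its last target. There are 200 camera calls.

## Task

Fit the loose steel claw coupling half, which lies on the bench, into the bell on top of the grey gear unit. First stand it upright on its claws and let go, so that you can take it again by its square head from straight above; then lower it into the bell and turn it under light pressure, without forcing it or dropping it in from above, until its claws slip down between the hidden claws below. Leave it fully home and let go of, and leave the other things on the bench where they are.

Things in the scene. Friction and masses are not known exactly. Their poses are not given: they have to be found in the camera images.
- coupling: Steel coupling half, 0.45 kg, 86 mm long. Its x axis is its axis, from the claws to the square head; origin on the axis in the plane of the claw tips. Along x: 0-12 mm three claws, 12-54 mm a round hub of 50 mm diameter, bevelled below, 54-86 mm the head. At first it lies on a flat of the head: x level, 25 mm above the bench, z up, head roughly to the left (+y). Stood on its claws, x points up.
- head (a point): Centre of the coupling half's square head, 70 mm from the claw tips: the place to grip. 50 mm across the flats, 32 mm high; the flats face its y and z axes. Axes as the coupling half's.
- claws (a point): On the coupling half's axis, 6 mm from the claw tips. The three claws are sectors of 52 degrees, radius 10 to 23 mm, 12 mm long; one is centred on its -z axis, the others 120 degrees to either side. Axes as the coupling half's.
- gear_unit: Grey gear unit fixed to the bench, foot 136 x 100 mm, z up, origin at the centre of its underside. On top a round aluminium bell (84 mm diameter, rim 120 mm above the bench) with an upright bore on the unit's z axis, and the lower coupling half at the bottom of it; a short output shaft sticks out on the +y side.
- bell_mouth (a point): Centre of the bell's rim. The mouth tapers from 65 mm diameter at the rim to the 53 mm bore 8 mm lower. Axes as the gear unit's.
- seat (a point): On the bore's axis, 48 mm below the rim: face of the lower half. It has three 54 degree claws, 11 mm high, at an angle that is not tracked; 0.25 N m of friction holds it. The halves mesh in 3 positions 120 degrees apart, with 7 degrees of play either way. Meshed, the loose half's origin lies here, its head 6 mm above the rim; claw on claw it stands 11 mm higher. Axes as the gear unit's.
- offcut_small: Bystander: small wood block, 40x62x40 mm, origin at the centre of its underside.
- offcut_flat: Bystander: flat wood block, 50x75x19 mm, origin at the centre of its underside.
- offcut_long: Bystander: long thin wood block, 34x130x18 mm, origin at the centre of its underside.
- screwdriver: Bystander: screwdriver with a yellow handle, 185 mm long, lying; origin at the centre of its underside.
- pliers: Bystander: pliers with red handles, 59x178x13 mm, lying; origin at the centre of its underside.
- tape_roll: Bystander: roll of masking tape, 104 mm diameter, 25 mm high, lying flat; origin at the centre of its underside.
Not all that is in view belongs to the job. Of the things that look like the coupling, the larger one is meant.

How it is judged:
By the outcome, as a careful person would: the job done as asked, in the order asked, and still so for the second after the job is handed in, with the robot touching nothing.
It also fails if it takes over 67 s, if anything falls off the work surface, if the arm or the gripper's body presses on something with over 40 N, if the wrist force passes 120 N, or if a joint passes its speed limit or range.

## Working session

There is one attempt and no reset: what is moved stays moved. The work goes in short steps, Python scripts to look and compute and a tool call to move; the robot and the scene stay as the last step left them, time stands still between calls to the robot, and variables do not carry over. Pictures are saved under pics/ and viewed, at most 10 in all, crops included, and the job is handed in when it is done.

Besides the shell and the picture viewer there is one more tool, called after "Request:" as a command line: name --pt "numbers of a row" for each row, then --argument value for the rest. jog_arm: Moves the arm, as the interface text tells. Its arguments: {"type":"object","properties":{"dp":{"type":"array"},"twist":{"type":"array"},"jaw":{"type":"number"}},"required":["dp","twist"]}

```bash
mkdir -p pics; ls
python3 - <<'E'
from plant import bot
import cv2,numpy as np
o=bot.get_obs();print({k:np.round(v,3).tolist() for k,v in o.items()})
for c in("side","top"):
    cv2.imwrite(f"pics/{c}0.png",bot.capture(c))
    p=bot.camera_params(c);print(c,{k:np.round(v,3).tolist() for k,v in p.items()})
    for l in("coupling","gear_unit","head","claws"):
        for d in bot.find_in(c,l): print(c,l,round(d["confidence"],2),np.round(d["bbox"]))
E
```

```text
pics
{'time': 0.0, 'joint_positions': [0.976, 0.343, 1.525, -0.0, 1.275, -0.146], 'dq': [-0.001, -0.001, 0.001, 0.001, -0.0, -0.0], 'tau': [0.001, -43.124, -24.422, 0.072, 0.056, -0.0], 'tool_pos': [227.54, 472.673, 226.046], 'tcp_rot': [-3.14, -0.0, 2.693], 'contact_force': [-0.501, -0.225, -0.296], 'moment': [0.026, -0.02, 0.04], 'finger_force': 0.0, 'grip_width': 91.873}
side {'fx': 396.862, 'fy': 396.862, 'cx': 323.332, 'cy': 205.852, 'k1': -0.077, 'R': [[0.969, -0.247, 0.026], [-0.08, -0.407, -0.91], [0.236, 0.879, -0.414]], 't': [-509.911, 127.115, 1188.936]}
side coupling 0.83 [321. 212.  21.  22.]
side coupling 0.63 [336. 246.  51.  58.]
side coupling 0.61 [344. 221.  16.   7.]
side gear_unit 0.81 [335. 247.  49.  58.]
side gear_unit 0.24 [333. 314.  52.  46.]
side head 0.57 [319. 212.  18.  20.]
side head 0.4 [345. 218.  10.   2.]
side claws 0.76 [320. 208.  21.  22.]
side claws 0.56 [290. 282.  32.  19.]
side claws 0.55 [340. 195.  27.  16.]
side claws 0.43 [344. 217.  12.   6.]
top {'fx': 485.86, 'fy': 485.86, 'cx': 316.297, 'cy': 201.539, 'k1': -0.073, 'R': [[0.014, -1.0, 0.007], [-0.999, -0.015, -0.052], [0.052, -0.006, -0.999]], 't': [-61.44, 499.544, 1305.682]}
top coupling 0.88 [258. 186.  34.  20.]
top coupling 0.62 [299. 166.  25.  19.]
top gear_unit 0.78 [370. 197.  55.  57.]
top gear_unit 0.6 [448. 233.  55.  31.]
top head 0.59 [257. 189.  35.  20.]
top head 0.54 [299. 167.  21.  20.]
top head 0.23 [397. 251.  31.  31.]
top claws 0.83 [257. 188.  34.  19.]
top claws 0.67 [299. 165.  23.  18.]
```

Run:
```python
import cv2,numpy as np
t=cv2.imread("pics/top0.png")[110:310,190:490];s=cv2.imread("pics/side0.png")[150:350,190:490]
cv2.imwrite("pics/c0.png",np.vstack([cv2.resize(t,(800,533)[:2])[:, :],])) 
a=cv2.resize(t,None,fx=2.6,fy=2.6,interpolation=cv2.INTER_CUBIC);cv2.imwrite("pics/topc.png",a)
cv2.imwrite("pics/sidec.png",cv2.resize(s,None,fx=2.6,fy=2.6,interpolation=cv2.INTER_CUBIC))
```

```text
(no output)
```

View pics/topc.png

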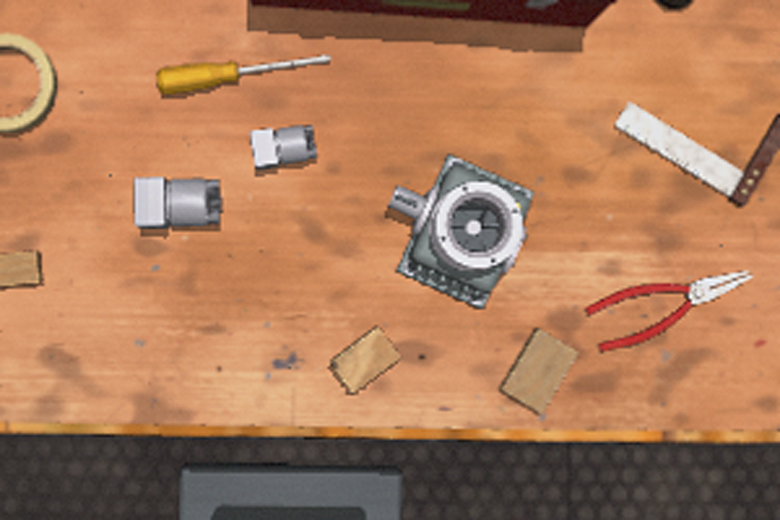

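View pics/sidec.png

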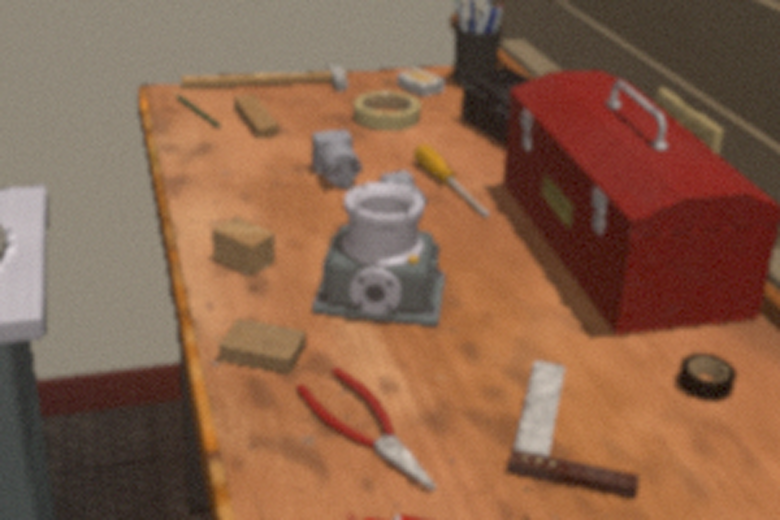

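The larger coupling is at top-view pixel (258,188), with its head on the left (about 246) and its claws on the right (about 273). The smaller look-alike is at (299,166), and the shaft stub is part of the gear unit at (372,197). I choose the larger one. In the side view it is at about (321,210), behind the bell at (337,230).

```bash
cat > h.py <<'E'
import cv2,numpy as np
from scipy.optimize import minimize
from plant import bot
def proj(cam,X):
    p=bot.camera_params(cam);c=np.atleast_2d(X)@np.array(p["R"]).T+np.array(p["t"])
    s=c[:,:2]/c[:,2:];s=s*(1+p["k1"]*(s**2).sum(1,keepdims=True))
    return s*[p["fx"],p["fy"]]+[p["cx"],p["cy"]]
def back(cam,uv,z):
    return minimize(lambda q:((proj(cam,[q[0],q[1],z])[0]-uv)**2).sum(),[450,50],method="Nelder-Mead").x
a=np.linspace(0,2*np.pi,40,endpoint=False)
def parts(x,y,yaw,z=25):   # lying; origin at claw tips, axis dir yaw
    R=np.array([[np.cos(yaw),-np.sin(yaw),0],[np.sin(yaw),np.cos(yaw),0],[0,0,1]])
    cyl=lambda x0,x1,r:np.array([[q,r*np.cos(t),r*np.sin(t)] for q in(x0,x1) for t in a])
    hd=np.array([[q,s,t] for q in(54,86) for s in(-25,25) for t in(-25,25)],float)
    return [P@R.T+[x,y,z] for P in(cyl(0,14,23),cyl(14,54,25),hd)]
S=8
def fill(cam,Ps,box):
    m=np.zeros((box[3]*S,box[2]*S),np.uint8)
    for P in Ps:
        u=(proj(cam,P)-[box[0]-.5,box[1]-.5])*S
        cv2.fillConvexPoly(m,cv2.convexHull(u.astype(np.float32)).astype(np.int32),1)
    return cv2.resize(m.astype(np.float32),(box[2],box[3]),interpolation=cv2.INTER_AREA)
E
python3 - <<'E'
from h import *
im=bot.capture("top");side=bot.capture("side")
for d in bot.masks_of("top","coupling"): print(d["confidence"],d["bbox"],d["pixels"].sum())
d=[d for d in bot.masks_of("top","coupling") if abs(d["bbox"][0]-258)<8][0]
box=(225,160,70,60)
# mask by network, also by colour (grey vs wood: low saturation)
hsv=cv2.cvtColor(im,cv2.COLOR_BGR2HSV)
sat=((hsv[...,1]<75)).astype(np.uint8);sat[:, :]*=1
w=np.zeros_like(sat);w[172:205,236:280]=1;sat*=w
for M in (d["pixels"].astype(np.float32),sat.astype(np.float32)):
    c=M[box[1]:box[1]+box[3],box[0]:box[0]+box[2]]
    f=lambda q:np.abs(fill("top",parts(q[0],q[1],q[2]),box)-c).sum()
    uv=np.argwhere(M>0).mean(0)[::-1];b=back("top",uv,25)
    best=min((minimize(f,[b[0],b[1]-45,y0],method="Nelder-Mead",options=dict(initial_simplex=[[b[0],b[1]-45,y0],[b[0]+8,b[1]-45,y0],[b[0],b[1]-37,y0],[b[0],b[1]-45,y0+.1]])) for y0 in(1.4,1.57,1.75)),key=lambda r:r.fun)
    print(uv,b,best.x,best.fun,c.sum())
# bell ring
g=cv2.cvtColor(im,cv2.COLOR_BGR2GRAY).astype(float)
def ring(q,img,cam,z=120):
    t=np.linspace(0,2*np.pi,180,endpoint=False);o=0
    for r,s in((34,1),(36,1),(38,1),(40,1),(44,-2),(46,-2)):
        u=proj(cam,np.c_[q[0]+r*np.cos(t),q[1]+r*np.sin(t),0*t+z]).astype(np.float32)
        o-=s*cv2.remap(img.astype(np.float32),u[:,0],u[:,1],cv2.INTER_LINEAR).mean()
    return o
b=back("top",(372.7,197),120)
r=minimize(ring,b,args=(g,"top"),method="Nelder-Mead");print("bell",b,r.x,r.fun,proj("side",[*r.x,120]),proj("top",[*r.x,120]))
gs=cv2.cvtColor(side,cv2.COLOR_BGR2GRAY)
r2=minimize(ring,r.x,args=(gs,"side"),method="Nelder-Mead");print("bell side",r2.x,r2.fun)
cv2.imwrite("pics/bell.png",cv2.resize(im[175:220,350:395],None,fx=10,fy=10,interpolation=cv2.INTER_CUBIC))
E
```

```text
0.79 [260.0, 186.4, 34.2, 18.8] 632
0.52 [299.4, 167.7, 26.3, 19.5] 326
0.29 [447.6, 231.2, 59.0, 28.3] 466
[257.08544304 187.4778481 ] [535.38040072 105.97944489] [536.43761426  60.9295063    1.59873589] 20.171875 632.0
[257.24166667 187.45833333] [535.43919206 105.55896575] [537.46027798  60.60311117   1.61396376] 41.421875 600.0Traceback (most recent call last):
  File "<stdin>", line 25, in <module>
    res = _minimize_neldermead(fun, x0, args, callback, bounds=bounds,
                               **options)
    fxr = func(xr)
    fx = function(np.copy(x), *(wrapper_args + args))
  File "<stdin>", line 21, in ring
  File "h.py", line 5, in proj
    p=bot.camera_params(cam);c=np.atleast_2d(X)@np.array(p["R"]).T+np.array(p["t"])
ValueError: time passes only in moves, steps and waits
```

```bash
sed -i 's/^def proj/PR={c:bot.camera_params(c) for c in("top","side")}\ndef proj/; s/p=bot.camera_params(cam);c=/p=PR[cam];c=/' h.py
cat >> h.py <<'E'
def ring(q,img,cam,z=120):
    t=np.linspace(0,2*np.pi,180,endpoint=False);o=0
    for r,s in((34,1),(36,1),(38,1),(40,1),(44,-2),(46,-2)):
        u=proj(cam,np.c_[q[0]+r*np.cos(t),q[1]+r*np.sin(t),0*t+z]).astype(np.float32)
        o-=s*cv2.remap(img.astype(np.float32),u[:,0],u[:,1],cv2.INTER_LINEAR).mean()
    return o
E
python3 - <<'E'
from h import *
im=bot.capture("top");side=bot.capture("side")
cv2.imwrite("pics/bell.png",cv2.resize(im[175:220,350:395],None,fx=10,fy=10,interpolation=cv2.INTER_CUBIC))
g=cv2.cvtColor(im,cv2.COLOR_BGR2GRAY)
b=back("top",(372.7,197),120)
r=minimize(ring,b,args=(g,"top"),method="Nelder-Mead");print("bell",b,r.x,r.fun,proj("side",[*r.x,120]),proj("top",[*r.x,120]))
gs=cv2.cvtColor(side,cv2.COLOR_BGR2GRAY)
r2=minimize(ring,r.x,args=(gs,"side"),method="Nelder-Mead");print("bell side",r2.x,r2.fun,bot.get_obs()["time"])
# seat centre px and spokes: radial profile at face radius 16, z=83
t=np.radians(np.arange(0,360,10));u=proj("top",np.c_[r.x[0]+17*np.cos(t),r.x[1]+17*np.sin(t),0*t+83]).astype(np.float32)
print(cv2.remap(g,u[:,0],u[:,1],cv2.INTER_LINEAR).ravel())
E
```

```text
bell [ 508.20744992 -194.43881601] [ 510.94908078 -197.24242148] -389.79425048828125 [[336.7985682  226.82766224]] [[373.8266928  195.92247955]]
bell side [ 512.75834596 -197.52053166] -119.23196411132812 0.8
[ 69  72  91 105 100 106 105 105 108  68 101 105 106 107 103  90  99 106
 104 106 101 101 111 108 108 110 109  64 119 106 105 101  75  71  85  77]
```

View pics/bell.png

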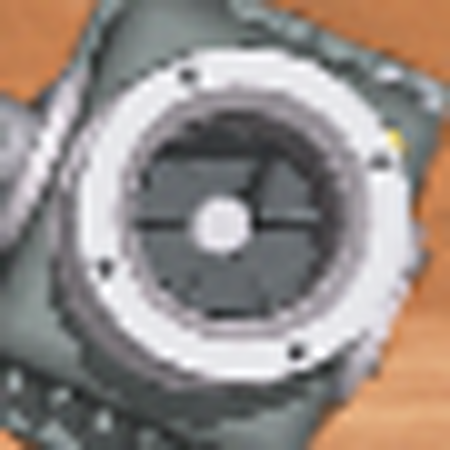

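The bell centre is at about (511.5, −197.4); the two cameras agree within 2 mm. The dark lines in the bore don't show the claw angle reliably, so I'll find it by turning. The coupling origin is at (536.6, 60.8) and its axis yaw is 1.605. I'll twist first, then go above the head.

Request:
jog_arm --pt "0 0 0" --pt "0 0 0" --pt "0 0 0" --pt "0 0 0" --pt "0 0 0" --pt "0 0 0" --pt "0 0 0" --twist '[9, 9, 9, 9, 9, 9, 8.3]' --jaw 0.0918

```text
time: 1.68
tool_pos: [227.8, 473.0, 226.7]
tcp_rot: [3.142, -0.0, 1.601]
contact_force: [-0.2, -0.4, 0.6]
grip_width: 92.0
finger_force: 0.0
```

Request:
jog_arm --pt "-0.0346 0.0295 0" --pt "-0.0346 0.0295 0" --pt "-0.0346 0.0295 0" --pt "-0.0346 0.0295 0" --pt "-0.0346 0.0295 0" --pt "-0.0346 0.0295 0" --pt "-0.0346 0.0295 0" --pt "-0.0346 0.0295 0" --pt "-0.0346 0.0295 0" --pt "-0.0346 0.0295 0" --twist '[0, 0, 0, 0, 0, 0, 0, 0, 0, 0]'

```text
time: 2.92
tool_pos: [535.5, 136.3, 226.8]
tcp_rot: [3.141, -0.0, 1.605]
contact_force: [0.7, 1.3, 0.1]
grip_width: 91.8
finger_force: 0.0
```

Request:
jog_arm --pt "0 -0.0015 0.05" --pt "0 0 0.05" --pt "0 0 0.05" --pt "0 0 0.04" --pt "0 0 0.015" --pt "0 0 0.013" --pt "0 0 0" --twist '[0, 0, 0, 0, 0, 0, 0]'

```text
time: 3.8
tool_pos: [533.4, 137.5, 9.0]
tcp_rot: [3.141, -0.0, 1.605]
contact_force: [0.1, -0.9, 0.1]
grip_width: 92.1
finger_force: 0.0
```

Request:
jog_arm --pt "0 0 0" --pt "0 0 0" --pt "0 0 0" --pt "0 0 0" --pt "0 0 0" --pt "0 0 0" --twist '[0, 0, 0, 0, 0, 0]' --jaw 0.045

```text
time: 4.55
tool_pos: [533.5, 137.5, 8.9]
tcp_rot: [3.141, -0.0, 1.605]
contact_force: [1.3, 0.2, 1.1]
grip_width: 49.9
finger_force: 29.9
```

Request:
jog_arm --pt "0 0 -0.01" --pt "0 0 -0.012" --pt "0 0 -0.012" --pt "0 0 -0.012" --pt "0 0 -0.012" --pt "0 0 -0.012" --pt "0 0 -0.012" --pt "0 0 -0.012" --pt "0 0 0" --pt "0 0 0" --twist '[0, 0, 0, 0, 0, 0, 0, 0, 0, 0]'

```text
time: 5.8
tool_pos: [532.8, 137.4, 102.4]
tcp_rot: [-3.141, -0.0, 1.605]
contact_force: [-0.3, 0.4, -5.4]
grip_width: 50.1
finger_force: 29.9
```

Run:
```python
from h import *
s=bot.capture("side");t=bot.capture("top")
A=lambda i,x,y:cv2.resize(i[y:y+100,x:x+100],None,fx=4,fy=4,interpolation=cv2.INTER_CUBIC)
cv2.imwrite("pics/lift.png",np.hstack([A(s,270,130),A(t,200,140)]))
o=bot.get_obs();print(o["contact_force"],o["moment"],o["tool_pos"],proj("side",[533,137,o["tool_pos"][2]+19]))
```

```text
[-0.29910616  0.37904896 -4.57700616] [ 0.06256869  0.00640913 -0.00413741] [532.69591271 137.36440625 102.15232624] [[316.32247789 182.50528462]]
```

View pics/lift.png

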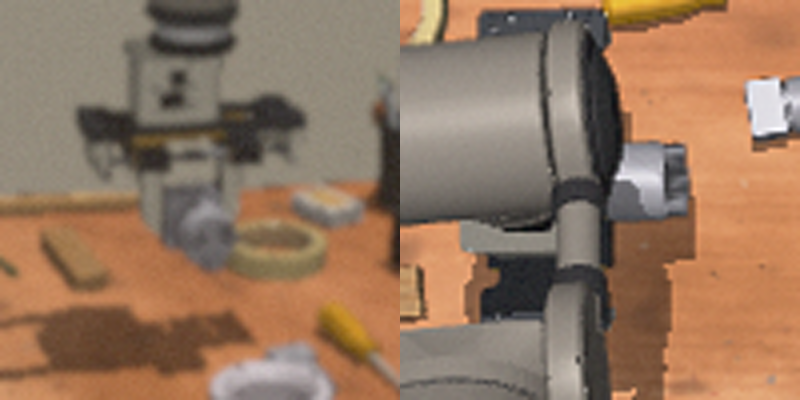

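Run:
```python
from h import *
for th in range(10,90,10):
    c,s=np.cos(np.radians(th)),np.sin(np.radians(th));g=np.array([532.8,137.4,121.3])
    tip=g+76*np.array([.034*c,-c,-s]); 
    rim=tip+23*np.array([0,-s,c])  # upper/front edge
    print(th,proj("side",tip).round(1),proj("top",tip).round(1),proj("top",rim).round(1))
```

```text
10 [[322.1 194. ]] [[270.5 185.1]] [[271.3 184.3]]
20 [[321.7 197.2]] [[269.6 185.5]] [[271.9 184.8]]
30 [[321.2 199.8]] [[267.8 186. ]] [[271.6 185.4]]
40 [[320.5 201.8]] [[265.3 186.4]] [[270.4 185.9]]
50 [[319.7 203.2]] [[262.1 186.7]] [[268.3 186.4]]
60 [[318.8 204. ]] [[258.2 187.1]] [[265.4 186.8]]
70 [[317.8 204.1]] [[253.9 187.3]] [[261.8 187.2]]
80 [[316.8 203.5]] [[249.3 187.5]] [[257.6 187.5]]
```

The grip friction holds the coupling nearly level, tilted about 15°. In the picture the claws are at top px (272,186). I'll try sharp lifts with gentle lowering so its weight swings it down.

Request:
jog_arm --pt "0 0 -0.0625" --pt "0 0 0" --pt "0 0 0.02" --pt "0 0 0.02" --pt "0 0 0.0225" --pt "0 0 -0.0625" --pt "0 0 0" --pt "0 0 0.02" --pt "0 0 0.02" --pt "0 0 0.0225" --twist '[0, 0, 0, 0, 0, 0, 0, 0, 0, 0]'

```text
time: 7.15
tool_pos: [532.1, 137.3, 100.6]
tcp_rot: [-3.14, 0.0, 1.605]
contact_force: [1.1, -0.8, -5.4]
grip_width: 50.2
finger_force: 30.0
```

```bash
cat > look.py <<'E'
from h import *
import sys
s=bot.capture("side");t=bot.capture("top")
for c,i in(("side",s),("top",t)):
    for d in bot.masks_of(c,"coupling"): print(c,round(d["confidence"],2),np.round(d["bbox"]))
A=lambda i,x,y:cv2.resize(i[y:y+100,x:x+100],None,fx=4,fy=4,interpolation=cv2.INTER_CUBIC)
cv2.imwrite(sys.argv[1],np.hstack([A(s,270,130),A(t,200,140)]))
o=bot.get_obs();print(o["contact_force"],o["moment"],o["tool_pos"],o["time"])
E
python3 look.py pics/j1.png
```

```text
side 0.63 [321. 188.  18.  21.]
side 0.29 [340. 192.  24.  14.]
top 0.71 [299. 167.  27.  20.]
top 0.57 [263. 186.  17.  20.]
[-0.23492372  0.77643998 -4.47886857] [ 0.03585257 -0.01543996 -0.05106868] [532.44353712 137.34285313 101.87149349] 7.35
```

Request:
jog_arm --pt "0 0 0.025" --pt "0 0 0.025" --pt "0 0 0.015" --pt "0 0 0.01" --pt "0 0 0.008" --pt "0 0 0.005" --pt "0 0 0.0035" --pt "0 0 0" --twist '[0, 0, 0, 0, 0, 0, 0, 0]'

```text
time: 8.35
tool_pos: [533.3, 137.5, 11.3]
tcp_rot: [3.141, -0.0, 1.605]
contact_force: [0.8, 0.5, -4.5]
grip_width: 49.9
finger_force: 30.0
```

Request:
jog_arm --pt "0 0 0" --pt "0 0 0" --pt "0.012 0 -0.008" --pt "0 0 -0.008" --pt "0 0 0" --twist '[0, 0, 0, 0, 0]' --jaw 0.07

```text
time: 8.98
tool_pos: [533.3, 149.8, 28.4]
tcp_rot: [3.139, -0.0, 1.606]
contact_force: [-0.2, 0.4, 0.4]
grip_width: 69.9
finger_force: 0.0
```

Request:
jog_arm --pt "0 0 0" --pt "0 0 0" --pt "0 0 0" --pt "0 0 0" --pt "0 0 0" --twist '[0, 0, 0, 0, 0]' --jaw 0.04

```text
time: 9.6
tool_pos: [532.6, 149.3, 27.0]
tcp_rot: [-3.141, 0.0, 1.605]
contact_force: [1.0, -1.3, -1.5]
grip_width: 49.4
finger_force: 30.0
```

Request:
jog_arm --pt "0 0 -0.005" --pt "0 0 -0.01" --pt "0 0 -0.01" --pt "0 0 -0.012" --pt "0 0 -0.012" --pt "0 0 -0.012" --pt "0 0 -0.012" --pt "0 0 -0.012" --pt "0 0 0" --pt "0 0 0" --twist '[0, 0, 0, 0, 0, 0, 0, 0, 0, 0]'

```text
time: 10.85
tool_pos: [532.4, 149.4, 111.9]
tcp_rot: [-3.141, 0.0, 1.605]
contact_force: [0.2, -0.6, -5.2]
grip_width: 49.4
finger_force: 30.0
```

```bash
python3 look.py pics/j2.png
```

```text
side 0.82 [321. 190.  23.  22.]
side 0.63 [342. 219.  12.   8.]
side 0.54 [342. 192.  25.  15.]
top 0.81 [259. 185.  24.  20.]
top 0.55 [298. 167.  26.  18.]
top 0.19 [284. 139.  67.  15.]
[-0.55203999  0.12752159 -4.61461189] [ 0.06615736  0.04614933 -0.02758764] [532.40983416 149.36780554 111.73503175] 11.05
```

View pics/j2.png

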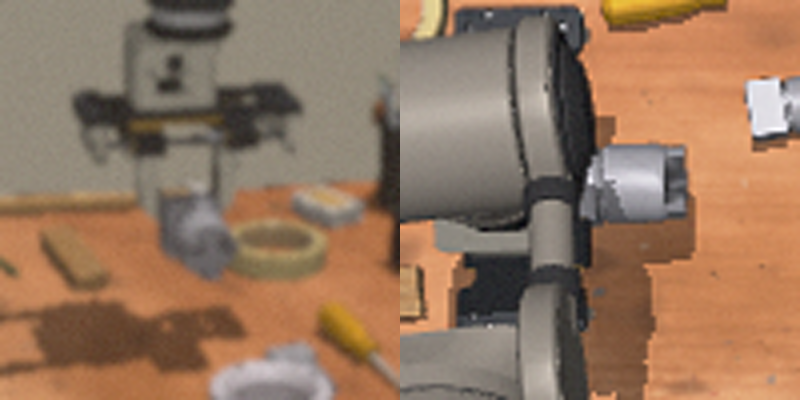

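Still level: the claws are end-on at top px about (272,185), so pad friction is holding it. I'll set it back down and check on the bench whether a jaw setting near its width gives a lighter grip.

Request:
jog_arm --pt "0 0 0.025" --pt "0 0 0.025" --pt "0 0 0.015" --pt "0 0 0.01" --pt "0 0 0.006" --pt "0 0 0.004" --pt "0 0 0" --twist '[0, 0, 0, 0, 0, 0, 0]'

```text
time: 11.92
tool_pos: [533.0, 149.4, 27.6]
tcp_rot: [3.141, -0.0, 1.606]
contact_force: [-0.8, 0.3, -4.8]
grip_width: 49.4
finger_force: 30.0
```

Request:
jog_arm --pt "0 0 0" --pt "0 0 0" --twist '[0, 0]' --jaw 0.0495

```text
time: 12.18
tool_pos: [532.9, 149.5, 27.6]
tcp_rot: [3.141, -0.0, 1.605]
contact_force: [-1.2, 0.6, -3.8]
grip_width: 49.9
finger_force: 22.0
```

Request:
jog_arm --pt "0 0 0" --pt "0 0 0" --twist '[0, 0]' --jaw 0.0498

```text
time: 12.42
tool_pos: [532.9, 149.5, 27.5]
tcp_rot: [3.141, -0.0, 1.605]
contact_force: [0.1, 0.5, -3.4]
grip_width: 50.1
finger_force: 8.7
```

Request:
jog_arm --pt "0 0 0" --pt "0 0 0" --twist '[0, 0]' --jaw 0.05

```text
time: 12.68
tool_pos: [533.0, 149.5, 27.5]
tcp_rot: [3.141, -0.0, 1.605]
contact_force: [-0.0, 1.8, -1.3]
grip_width: 50.2
finger_force: 1.1
```

The grip force follows the jaw setting (8.7 N at 49.8 mm). I'll regrip at mid-height near the head end with a light grip and raise it on an arc about the claws.

Request:
jog_arm --pt "0 0 0" --pt "0 0 0" --pt "-0.0075 0 0.01" --pt "0 0 0.0085" --pt "0 0 0" --pt "0 0 0" --twist '[0, 0, 0, 0, 0, 0]' --jaw 0.07

```text
time: 13.42
tool_pos: [533.0, 141.9, 8.6]
tcp_rot: [-3.141, -0.0, 1.605]
contact_force: [-0.7, 0.6, 0.3]
grip_width: 70.0
finger_force: 0.0
```

Request:
jog_arm --pt "0 0 0" --pt "0 0 0" --pt "0 0 0" --pt "0 0 0" --pt "0 0 0" --twist '[0, 0, 0, 0, 0]' --jaw 0.0498

```text
time: 14.05
tool_pos: [533.3, 142.0, 8.9]
tcp_rot: [3.141, -0.0, 1.606]
contact_force: [0.4, 0.9, 1.0]
grip_width: 50.3
finger_force: 14.1
```

Request:
jog_arm --pt "-0.0025 0 -0.007" --pt "-0.0027 0 -0.0065" --pt "-0.0035 0 -0.0065" --pt "-0.004 0 -0.006" --pt "-0.0045 0 -0.0055" --pt "-0.005 0 -0.0055" --pt "-0.0055 0 -0.0045" --pt "-0.0058 0 -0.0046" --pt "0 0 0" --twist '[0, 0, 0, 0, 0, 0, 0, 0, 0]'

```text
time: 15.18
tool_pos: [534.4, 108.0, 55.2]
tcp_rot: [3.141, -0.0, 1.605]
contact_force: [0.0, -0.3, -4.4]
grip_width: 50.2
finger_force: 13.6
```

```bash
python3 look.py pics/j3.png
```

```text
side 0.83 [322. 202.  23.  26.]
top 0.84 [279. 185.  17.  19.]
top 0.66 [300. 166.  26.  16.]
[ 1.12843118 -0.2639177  -4.96253533] [0.03239834 0.00746938 0.04229869] [533.91465139 108.58269374  54.60824138] 15.375
```

View pics/j3.png

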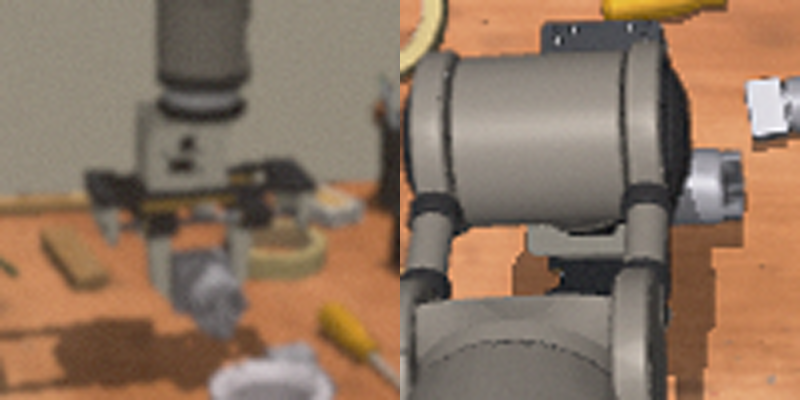

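Still level at 13.6 N. I'll loosen further in small steps.

Request:
jog_arm --pt "0 0 0" --pt "0 0 0" --twist '[0, 0]' --jaw 0.0499

```text
time: 15.62
tool_pos: [534.2, 108.8, 55.0]
tcp_rot: [3.141, -0.0, 1.605]
contact_force: [-0.9, 1.2, -1.9]
grip_width: 49.8
finger_force: 5.7
```

Request:
jog_arm --pt "0 0 0" --pt "0 0 0" --twist '[0, 0]' --jaw 0.04997

```text
time: 15.88
tool_pos: [534.3, 108.6, 55.1]
tcp_rot: [3.141, -0.0, 1.606]
contact_force: [-0.1, 1.4, -1.3]
grip_width: 49.9
finger_force: 1.7
```

```bash
python3 look.py pics/j4.png
```

```text
side 0.59 [321. 208.  21.  30.]
side 0.41 [290. 192.  19.  20.]
top 0.82 [299. 166.  24.  16.]
top 0.76 [277. 188.  15.  20.]
[-0.55949348  2.02008491 -0.37696481] [ 0.25271111  0.0893041  -0.04376284] [534.25962038 108.56677765  55.02965759] 16.075
```

View pics/j4.png

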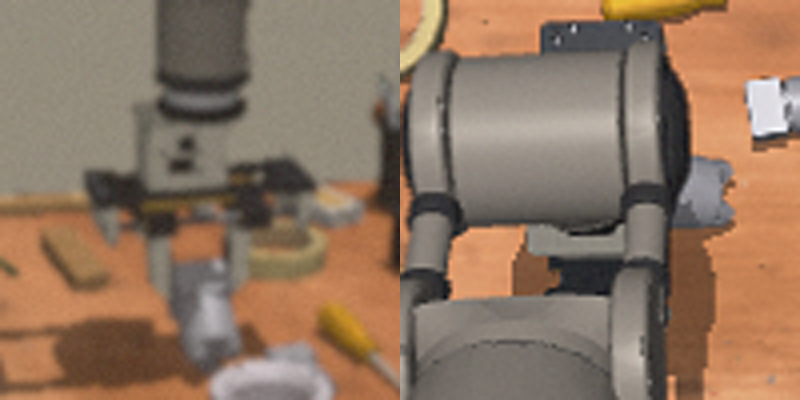

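It has pivoted: the head is up in the pads, and the claws are down on the bench around side px (322,218). I'll continue the arc with a light grip.

Request:
jog_arm --pt "-0.005 0 -0.003" --pt "-0.005 0 -0.003" --pt "-0.007 0 -0.0025" --pt "-0.007 0 -0.0025" --pt "-0.007 0 -0.0015" --pt "-0.007 0 -0.001" --pt "0 0 0" --twist '[0, 0, 0, 0, 0, 0, 0]' --jaw 0.0499

```text
time: 16.95
tool_pos: [535.6, 69.6, 68.5]
tcp_rot: [3.141, 0.0, 1.605]
contact_force: [0.3, -0.7, -0.0]
grip_width: 49.7
finger_force: 5.5
```

```bash
python3 look.py pics/j5.png
```

```text
side 0.75 [324. 210.  18.  24.]
side 0.73 [335. 247.  52.  54.]
side 0.39 [343. 219.  18.   9.]
top 0.79 [300. 165.  23.  18.]
[-0.79558974 -0.45115701  0.97903851] [-0.24340304 -0.00518196 -0.00150918] [535.52286203  70.45877439  68.40091799] 17.15
```

View pics/j5.png

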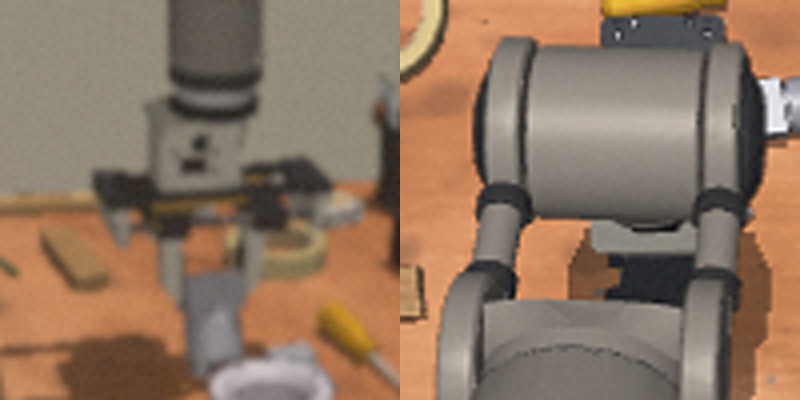

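Request:
jog_arm --pt "-0.006 0 0" --pt "-0.006 0 0" --pt "-0.006 0 0.0005" --pt "-0.006 0 0.001" --pt "0 0 0" --twist '[0, 0, 0, 0, 0]'

```text
time: 17.77
tool_pos: [536.3, 45.7, 66.7]
tcp_rot: [-3.142, 0.0, 1.605]
contact_force: [-0.3, -1.2, -0.4]
grip_width: 50.0
finger_force: 5.5
```

```bash
python3 look.py pics/j6.png
python3 - <<'E'
import cv2
a=cv2.imread("pics/j5.png")[200:400,100:400];b=cv2.imread("pics/j6.png")[200:400,100:400]
import numpy as np
cv2.imwrite("pics/j56.png",cv2.resize(np.hstack([a,b]),(800,267)))
E
```

```text
side 0.82 [326. 211.  14.  25.]
side 0.44 [343. 219.  15.   7.]
top 0.26 [370. 199.  50.  61.]
[ 0.49925743 -2.09045441 -0.15992601] [-0.38553321 -0.07322294 -0.01164245] [536.2765831   46.40953517  66.79145909] 17.975
```

View pics/j56.png

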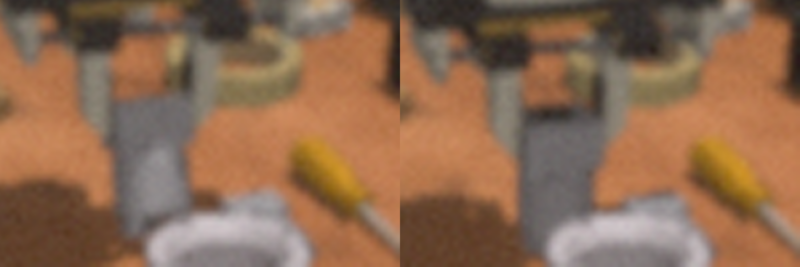

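Request:
jog_arm --pt "0.003 0 0" --pt "0.003 0 0" --pt "0 0 0" --twist '[0, 0, 0]'

```text
time: 18.35
tool_pos: [536.2, 53.0, 67.2]
tcp_rot: [3.141, -0.0, 1.606]
contact_force: [-0.5, -0.8, 5.0]
grip_width: 50.3
finger_force: 5.5
```

Run:
```python
from h import *
im=bot.capture("side");d=[d for d in bot.masks_of("side","coupling") if 310<d["bbox"][0]<335]
o=bot.get_obs();print(o["contact_force"],o["moment"],o["tool_pos"])
M=d[0]["pixels"]
for r in range(195,226,2):
    c=np.flatnonzero(M[r]); print(r,c.min() if len(c) else 0,c.max() if len(c) else 0,end="; ")
print()
for lean in(-20,-10,0,10,20): # lean of top toward -y positive
    for y0 in (40,50,60):
        l=np.radians(lean);ax=np.array([0,-np.sin(l),np.cos(l)]);zz=np.array([0,-np.cos(l),-np.sin(l)]);xx=np.array([1,0,0])
        base=np.array([535.5,y0,3.])
        P=[base+54*ax+25*(i*xx+j*zz) for i in(-1,1) for j in(-1,1)]+[base+86*ax+25*(i*xx+j*zz) for i in(-1,1) for j in(-1,1)]
        u=proj("side",P);print(lean,y0,"headtop",u[4:].round(0).tolist(),"base",proj("side",[base])[0].round(0))
```

```text
[-0.65400322 -0.546151    5.21121405] [-0.18996549  0.11774609  0.03011203] [536.18303308  52.78667384  67.14648861]
195 0 0; 197 0 0; 199 318 330; 201 318 332; 203 318 332; 205 318 332; 207 318 332; 209 317 332; 211 317 331; 213 317 330; 215 317 331; 217 317 331; 219 317 331; 221 318 326; 223 318 323; 225 319 321; 
-20 40 headtop [[313.0, 200.0], [316.0, 201.0], [327.0, 199.0], [331.0, 200.0]] base [323. 225.]
-20 50 headtop [[312.0, 199.0], [315.0, 200.0], [326.0, 198.0], [330.0, 199.0]] base [322. 224.]
-20 60 headtop [[311.0, 198.0], [315.0, 199.0], [325.0, 197.0], [329.0, 197.0]] base [322. 222.]
-10 40 headtop [[314.0, 199.0], [317.0, 203.0], [328.0, 198.0], [332.0, 202.0]] base [323. 225.]
-10 50 headtop [[313.0, 198.0], [316.0, 202.0], [327.0, 197.0], [331.0, 200.0]] base [322. 224.]
-10 60 headtop [[312.0, 197.0], [316.0, 200.0], [326.0, 196.0], [330.0, 199.0]] base [322. 222.]
0 40 headtop [[315.0, 200.0], [318.0, 206.0], [329.0, 198.0], [333.0, 204.0]] base [323. 225.]
0 50 headtop [[314.0, 198.0], [317.0, 204.0], [328.0, 197.0], [332.0, 203.0]] base [322. 224.]
0 60 headtop [[313.0, 197.0], [317.0, 203.0], [327.0, 196.0], [331.0, 202.0]] base [322. 222.]
10 40 headtop [[316.0, 201.0], [319.0, 209.0], [330.0, 199.0], [334.0, 208.0]] base [323. 225.]
10 50 headtop [[315.0, 199.0], [318.0, 208.0], [329.0, 198.0], [333.0, 207.0]] base [322. 224.]
10 60 headtop [[314.0, 198.0], [318.0, 207.0], [329.0, 197.0], [332.0, 205.0]] base [322. 222.]
20 40 headtop [[317.0, 202.0], [320.0, 213.0], [331.0, 201.0], [335.0, 212.0]] base [323. 225.]
20 50 headtop [[316.0, 201.0], [319.0, 212.0], [331.0, 200.0], [334.0, 210.0]] base [322. 224.]
20 60 headtop [[315.0, 200.0], [319.0, 210.0], [330.0, 199.0], [333.0, 209.0]] base [322. 222.]
```

Run:
```python
from h import *
im=bot.capture("side");g=cv2.GaussianBlur(cv2.cvtColor(im,cv2.COLOR_BGR2GRAY),(5,1),0)
print("rows194+",g[194:228,324].tolist())
d=[d for d in bot.masks_of("side","coupling") if 310<d["bbox"][0]<335]
M=d[0]["pixels"]
box=(300,190,50,45);c=M[190:235,300:350].astype(np.float32)
w=np.zeros_like(c);w[:,:22]=1;w[16:28,:]=1;w[:9]=0  # left columns + rows below fingers
def model(l,y0):
    ax=np.array([0,-np.sin(l),np.cos(l)]);zz=np.array([0,-np.cos(l),-np.sin(l)]);xx=np.array([1.,0,0])
    cyl=lambda x0,x1,r:np.array([q*ax+r*(np.cos(t)*xx+np.sin(t)*zz) for q in(x0,x1) for t in a])
    P=[cyl(0,14,22),cyl(14,54,25),np.array([q*ax+25*(i*xx+j*zz) for q in(54,86) for i in(-1,1) for j in(-1,1)])]
    dz=-min(p[:,2].min() for p in P)
    return [p+[0,y0,dz] for p in P]
res=[]
for lean in range(-40,41,5):
  for y0 in range(20,90,5):
    for x in(533,536,539):
      m=fill("side",[p+[x,0,0] for p in model(np.radians(lean),y0)],box)
      res.append((np.abs((m-c)*w).sum(),lean,y0,x,round(y0-85*np.sin(np.radians(lean)))))
print([r for r in sorted(res)][:14],(c*w).sum())
```

```text
rows194+ [109, 104, 107, 105, 95, 73, 62, 78, 98, 104, 108, 106, 108, 107, 106, 108, 107, 111, 111, 113, 116, 119, 119, 120, 120, 120, 120, 125, 136, 150, 166, 177, 180, 177]
[(np.float32(48.078125), -15, 35, 539, 57), (np.float32(49.25), -20, 30, 539, 59), (np.float32(50.0), -10, 40, 539, 55), (np.float32(50.0625), -20, 35, 539, 64), (np.float32(50.46875), -25, 30, 539, 66), (np.float32(50.828125), -15, 30, 539, 52), (np.float32(50.90625), -25, 25, 539, 61), (np.float32(51.03125), 25, 60, 539, 24), (np.float32(51.125), 20, 55, 539, 26), (np.float32(51.1875), -10, 35, 539, 50), (np.float32(51.3125), -15, 40, 539, 62), (np.float32(51.4375), 25, 65, 539, 29), (np.float32(51.78125), -30, 25, 539, 68), (np.float32(51.921875), -20, 25, 539, 54)] 234.0
```

The fit gives a lean of about 12° towards +y, with the base at y≈38. I'll move on about 15 mm in −y, then loosen so it settles onto its claws.

Request:
jog_arm --pt "-0.004 0 0" --pt "-0.004 0 0" --pt "-0.004 0 0" --pt "-0.003 0 0" --pt "0 0 0" --twist '[0, 0, 0, 0, 0]'

```text
time: 19.18
tool_pos: [536.2, 37.2, 66.4]
tcp_rot: [-3.141, -0.0, 1.605]
contact_force: [0.0, 0.0, -4.1]
grip_width: 50.1
finger_force: 5.5
```

Request:
jog_arm --pt "0 0 0" --pt "0 0 0" --pt "0 0 0" --twist '[0, 0, 0]' --jaw 0.0502

```text
time: 19.55
tool_pos: [536.6, 37.6, 67.1]
tcp_rot: [3.141, 0.0, 1.606]
contact_force: [-0.8, 0.7, 0.6]
grip_width: 49.9
finger_force: 0.6
```

Run:
```python
from h import *
im=bot.capture("side");g=cv2.GaussianBlur(cv2.cvtColor(im,cv2.COLOR_BGR2GRAY),(5,1),0)
print("rows194+",g[194:228,324].tolist())
o=bot.get_obs();print(o["contact_force"],o["moment"],o["tool_pos"],o["grip_width"],o["finger_force"])
```

```text
rows194+ [109, 105, 106, 111, 117, 116, 107, 86, 58, 46, 49, 59, 82, 94, 104, 104, 106, 108, 108, 104, 104, 103, 106, 106, 106, 104, 104, 109, 130, 154, 171, 180, 180, 178]
[-1.92600045 -0.93571959  0.46725962] [-0.08557955  0.23043263 -0.00458484] [536.5940354   37.54955416  67.07346017] 49.889212177547265 0.6666897609829903
```

The dark top-face band now spans 6 px, which matches upright. I'll let go fully, rise, step aside and look from the top.

Request:
jog_arm --pt "0 0 0" --pt "0 0 0" --pt "0 0 0" --pt "0 0 -0.04" --pt "0 0 -0.05" --pt "0.05 0 0" --pt "0.06 0 0" --pt "0.06 0 0" --pt "0.03 0 0" --pt "0 0 0" --twist '[0, 0, 0, 0, 0, 0, 0, 0, 0, 0]' --jaw 0.0918

```text
time: 20.85
tool_pos: [529.1, 239.5, 156.6]
tcp_rot: [3.142, -0.0, 1.609]
contact_force: [0.3, 0.2, 0.5]
grip_width: 91.9
finger_force: 0.0
```

Run:
```python
from h import *
im=bot.capture("top");s=bot.capture("side")
for c in("top","side"):
    for d in bot.masks_of(c,"coupling"): print(c,round(d["confidence"],2),np.round(d["bbox"],1))
p=proj("top",[536.4,38,86])[0];print(p)
x,y=(p-20).astype(int)
A=cv2.resize(im[y:y+40,x:x+40],None,fx=10,fy=10,interpolation=cv2.INTER_CUBIC)
B=cv2.resize(s[190:230,305:345],None,fx=10,fy=10,interpolation=cv2.INTER_CUBIC)
cv2.imwrite("pics/up.png",np.hstack([A,B]));print(x,y)
# fit head top square (bright) : x,y,yaw at z=86 via edge contrast
g=cv2.cvtColor(im,cv2.COLOR_BGR2GRAY).astype(np.float32)
def sq(q):
    t=np.linspace(-1,1,25);o=0
    for r,sg in((21,1),(23,1),(27,-1),(29,-1)):
        E=np.vstack([np.c_[r*t*.8,0*t+r],np.c_[r*t*.8,0*t-r],np.c_[0*t+r,r*t*.8],np.c_[0*t-r,r*t*.8]])
        c_,s_=np.cos(q[2]),np.sin(q[2]);W=np.c_[q[0]+E[:,0]*c_-E[:,1]*s_,q[1]+E[:,0]*s_+E[:,1]*c_,np.full(len(E),86.)]
        u=proj("top",W).astype(np.float32);o-=sg*cv2.remap(g,u[:,0],u[:,1],cv2.INTER_LINEAR).mean()
    return o
best=min((minimize(sq,[536.4+i,38+j,k],method="Nelder-Mead",options=dict(initial_simplex=[[536.4+i,38+j,k],[541+i,38+j,k],[536.4+i,43+j,k],[536.4+i,38+j,k+.15]])) for i in(-6,0,6) for j in(-6,0,6) for k in(-.1,.1)),key=lambda r:r.fun);print(best.x,best.fun)
```

```text
top 0.9 [299.2 167.6  29.7  18.1]
top 0.88 [285.7 187.2  18.8  22. ]
side 0.8 [325.  214.2  20.7  30.2]
side 0.59 [342.  217.6  10.3   7.1]
[280.79532542 185.53555271]
260 165
[5.35636979e+02 3.21643751e+01 1.71586496e-02] -152.08311462402344
```

View pics/up.png

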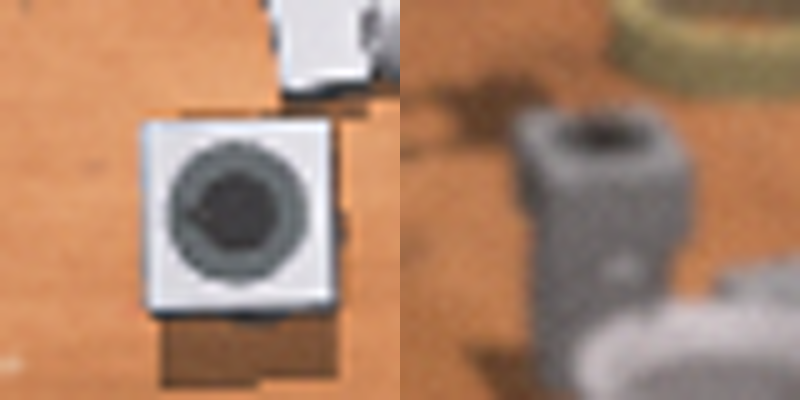

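It stands upright and is free of the gripper. In the left crop the head centre is about (23.7,21.3) px from the crop corner, which puts it at (535.6, 32.2). The small look-alike is close on the +x side, so I'll take the other pair of flats with a quarter turn.

Request:
jog_arm --pt "0 0 0" --pt "0 0 0" --pt "0 0 0" --pt "0 0 0" --pt "0 0 0" --pt "0 0 0" --pt "0 0 0" --pt "0 0 0" --pt "0 0 0" --twist '[10.2, 10.2, 10.2, 10.2, 10.2, 10.2, 10.2, 10.2, 9.6]'

```text
time: 22.18
tool_pos: [530.0, 235.9, 156.9]
tcp_rot: [3.142, -0.0, 0.006]
contact_force: [0.2, 0.6, -0.4]
grip_width: 91.8
finger_force: 0.0
```

Request:
jog_arm --pt "0.003 0.04 0" --pt "0 0.05 0" --pt "0 0.05 0" --pt "0 0.045 0" --pt "0 0.0224 0" --pt "0 0 0" --twist '[0, 0, 0, 0, 0, 0]'

```text
time: 22.92
tool_pos: [535.4, 27.4, 157.0]
tcp_rot: [3.141, -0.0, 0.009]
contact_force: [-0.3, 0.6, -0.5]
grip_width: 92.2
finger_force: 0.0
```

Request:
jog_arm --pt "0 -0.0047 0" --pt "0 0 0.035" --pt "0 0 0.035" --pt "0 0 0.025" --pt "0 0 0.011" --pt "0 0 0" --twist '[-0.4, 0, 0, 0, 0, 0]'

```text
time: 23.68
tool_pos: [535.2, 35.4, 50.6]
tcp_rot: [-3.141, 0.001, 0.022]
contact_force: [0.6, 0.6, 0.1]
grip_width: 92.1
finger_force: 0.0
```

Request:
jog_arm --pt "0 0 0" --pt "0 0 0" --pt "0 0 0" --pt "0 0 0" --pt "0 0 0" --twist '[0, 0, 0, 0, 0]' --jaw 0.04

```text
time: 24.3
tool_pos: [535.5, 34.6, 51.0]
tcp_rot: [3.141, -0.0, 0.021]
contact_force: [-0.1, -1.6, 1.6]
grip_width: 50.1
finger_force: 29.9
```

Request:
jog_arm --pt "0 0 -0.02" --pt "0 0 -0.035" --pt "0 0 -0.045" --pt "0 0 -0.035" --pt "0 0 0" --twist '[0, 0, 0, 0, 0]'

```text
time: 24.92
tool_pos: [536.5, 34.7, 187.5]
tcp_rot: [3.141, -0.005, 0.021]
contact_force: [0.2, 0.2, -4.9]
grip_width: 49.9
finger_force: 29.9
```

Request:
jog_arm --pt "-0.0048 0.03 0" --pt "-0.0048 0.043 0" --pt "-0.0048 0.043 0" --pt "-0.0048 0.043 0" --pt "-0.0048 0.043 0" --pt "-0.0048 0.0295 0" --pt "0 0 0" --pt "0 0 0" --twist '[0, 0, 0, 0, 0, 0, 0, 0]'

```text
time: 25.92
tool_pos: [510.5, -196.5, 183.8]
tcp_rot: [-3.139, 0.003, 0.02]
contact_force: [0.3, -0.7, -5.0]
grip_width: 49.8
finger_force: 29.9
```

Run:
```python
from h import *
s=bot.capture("side");t=bot.capture("top");o=bot.get_obs();print(o["tool_pos"],o["tcp_rot"],o["contact_force"])
for c in("side","top"):
    for d in bot.masks_of(c,"coupling"): print(c,round(d["confidence"],2),np.round(d["bbox"],1))
g=cv2.cvtColor(s,cv2.COLOR_BGR2GRAY);r=minimize(ring,[512,-197],args=(g,"side"),method="Nelder-Mead");print(r.x)
x,y,z=o["tool_pos"];z0=z-51
for q in((0,23),(14,25),(54,25)):
    print(q,[proj("side",[x+q[1]*sx,y,z0+q[0]])[0].round(1).tolist() for sx in(-1,1)])
cv2.imwrite("pics/ov.png",cv2.resize(s[140:280,265:405],None,fx=4,fy=4,interpolation=cv2.INTER_CUBIC))
M=[d for d in bot.masks_of("side","coupling") if abs(d["bbox"][0]-333)<12]
if M:
    m=M[0]["pixels"]
    for rr in range(int(M[0]["bbox"][1]-M[0]["bbox"][3]/2),int(M[0]["bbox"][1]+M[0]["bbox"][3]/2)+1,3):
        c=np.flatnonzero(m[rr]);print(rr,(c.min(),c.max()) if len(c) else None,end=" ")
```

```text
[ 511.10151279 -196.188223    184.72531696] [-3.14023445e+00  1.62149907e-03  2.16904126e-02] [-0.32143633  1.1875881  -4.59487061]
side 0.85 [341.3 208.1  25.2  37.1]
top 0.71 [299.4 168.3  28.4  18.2]
[ 513.42941227 -208.15430807]
(0, 23) [[328.8, 222.9], [345.0, 221.4]]
(14, 25) [[328.2, 218.4], [346.0, 216.8]]
(54, 25) [[328.7, 204.9], [346.7, 203.4]]
189 None 192 (np.int64(328), np.int64(334)) 195 (np.int64(328), np.int64(350)) 198 (np.int64(328), np.int64(351)) 201 (np.int64(328), np.int64(351)) 204 (np.int64(329), np.int64(351)) 207 (np.int64(330), np.int64(337)) 210 (np.int64(330), np.int64(347)) 213 (np.int64(329), np.int64(347)) 216 (np.int64(329), np.int64(347)) 219 (np.int64(330), np.int64(346)) 222 (np.int64(330), np.int64(346)) 225 (np.int64(333), np.int64(335))
```

View pics/ov.png

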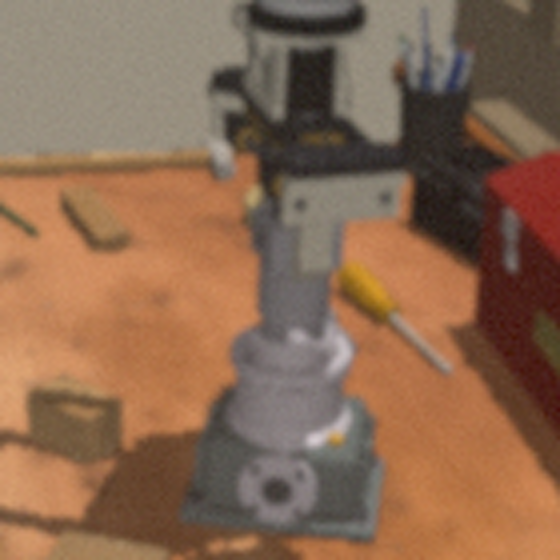

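The picture shows the coupling held upright just above the bell at (338,215), with its hub edges at 329–348. It lines up with the bell within about 1 mm. That was my last picture view. Now I'll lower it into the bell.

Request:
jog_arm --pt "-0.0005 0.001 0.005" --pt "0 0 0.006" --pt "0 0 0.006" --pt "0 0 0.005" --pt "0 0 0" --twist '[0, 0, 0, 0, 0]'

```text
time: 26.8
tool_pos: [510.7, -198.2, 163.2]
tcp_rot: [-3.141, 0.001, 0.021]
contact_force: [-0.9, 0.3, -4.6]
grip_width: 50.0
finger_force: 29.9
```

Request:
jog_arm --pt "0 0 0.005" --pt "0 0 0.005" --pt "0 0 0.005" --pt "0 0 0.005" --pt "0 0 0" --twist '[0, 0, 0, 0, 0]'

```text
time: 27.42
tool_pos: [510.8, -197.1, 143.1]
tcp_rot: [-3.139, 0.001, 0.021]
contact_force: [1.1, 4.9, -6.3]
grip_width: 50.1
finger_force: 29.9
```

Request:
jog_arm --pt "0 -0.0007 0.002" --pt "0 0 0.002" --pt "0 0 0.002" --pt "0 0 0.001" --pt "0 0 0" --twist '[0, 0, 0, 0, 0]'

```text
time: 28.05
tool_pos: [510.8, -197.0, 136.7]
tcp_rot: [-3.14, 0.0, 0.021]
contact_force: [0.2, 5.0, -4.2]
grip_width: 49.8
finger_force: 29.9
```

Request:
jog_arm --pt "0 0 0.001" --pt "0 0 0.001" --pt "0 0 0.001" --pt "0 0 0" --twist '[0, 0, 0, 0]'

```text
time: 28.55
tool_pos: [510.9, -197.0, 134.0]
tcp_rot: [-3.14, 0.0, 0.021]
contact_force: [-0.9, 4.6, -0.7]
grip_width: 49.9
finger_force: 29.9
```

Contact at z≈134, as expected for claw on claw. I'll ease sideways, press lightly and turn.

Request:
jog_arm --pt "0 -0.001 0.0005" --pt "0 0 0.0005" --pt "0 0 0" --twist '[0, 0, 0]'

```text
time: 28.92
tool_pos: [511.0, -196.9, 133.8]
tcp_rot: [3.141, -0.001, 0.021]
contact_force: [-2.4, 3.5, 6.4]
grip_width: 49.8
finger_force: 29.9
```

Request:
jog_arm --pt "0 0 0" --pt "0 0 0" --pt "0 0 0" --pt "0 0 0" --pt "0 0 0" --pt "0 0 0" --twist '[-4, -4, -4, -4, -4, 0]'

```text
time: 29.68
tool_pos: [511.2, -197.1, 133.6]
tcp_rot: [3.14, -0.001, 0.369]
contact_force: [-2.6, 2.3, 6.5]
grip_width: 49.8
finger_force: 30.0
```

Request:
jog_arm --pt "0 0 0" --pt "0 0 0" --pt "0 0 0" --pt "0 0 0" --pt "0 0 0" --pt "0 0 0" --twist '[-4, -4, -4, -4, -4, 0]'

```text
time: 30.42
tool_pos: [511.1, -196.7, 132.4]
tcp_rot: [3.141, -0.0, 0.717]
contact_force: [1.6, 2.4, -4.6]
grip_width: 49.7
finger_force: 29.9
```

Request:
jog_arm --pt "0 0 0" --pt "0 0 0" --pt "0 0 0" --pt "0 0 0" --pt "0 0 0" --pt "0 0 0" --twist '[-4, -4, -4, -4, -4, 0]'

```text
time: 31.18
tool_pos: [511.0, -196.7, 132.4]
tcp_rot: [-3.141, -0.0, 1.065]
contact_force: [1.0, 1.8, -5.2]
grip_width: 49.9
finger_force: 29.9
```

It slipped in. Now I'll lower it gently.

Request:
jog_arm --pt "0 0 0.001" --pt "0 0 0.001" --pt "0 0 0" --twist '[1.5, 1.5, 0]'

```text
time: 31.55
tool_pos: [510.7, -196.8, 130.6]
tcp_rot: [-3.141, 0.0, 1.015]
contact_force: [0.9, 0.4, -4.5]
grip_width: 49.7
finger_force: 30.0
```

Request:
jog_arm --pt "0 0 0.001" --pt "0 0 0.001" --pt "0 0 0.001" --pt "0 0 0" --twist '[1, 1, 0, 0]'

```text
time: 32.05
tool_pos: [510.8, -196.7, 127.7]
tcp_rot: [-3.141, 0.0, 0.981]
contact_force: [-0.1, 0.6, -4.3]
grip_width: 49.9
finger_force: 30.0
```

Request:
jog_arm --pt "0 0 0.001" --pt "0 0 0.001" --pt "0 0 0.001" --pt "0 0 0.0005" --pt "0 0 0" --twist '[0, 0, 0, 0, 0]'

```text
time: 32.67
tool_pos: [510.9, -196.6, 124.3]
tcp_rot: [-3.142, -0.0, 0.981]
contact_force: [0.9, -1.2, -5.6]
grip_width: 50.1
finger_force: 30.0
```

Request:
jog_arm --pt "0 0 0.0005" --pt "0 0 0.0005" --pt "0 0 0.0005" --pt "0 0 0" --twist '[0, 0, 0, 0]'

```text
time: 33.17
tool_pos: [510.9, -196.6, 123.0]
tcp_rot: [3.141, -0.0, 0.981]
contact_force: [-0.9, -0.4, -3.5]
grip_width: 50.1
finger_force: 30.0
```

Request:
jog_arm --pt "0 0 0.0005" --pt "0 0 0.0005" --pt "0 0 0" --twist '[0, 0, 0]'

```text
time: 33.55
tool_pos: [511.0, -196.6, 122.8]
tcp_rot: [3.141, -0.0, 0.981]
contact_force: [-3.1, 1.9, 6.2]
grip_width: 49.7
finger_force: 30.0
```

It is seated 11 mm below the claw-on-claw height and the light press meets resistance. Release and withdraw.

Request:
jog_arm --pt "0 0 -0.0006" --pt "0 0 0" --pt "0 0 0" --pt "0 0 0" --twist '[0, 0, 0, 0]' --jaw 0.0918

```text
time: 34.05
tool_pos: [510.9, -196.6, 122.3]
tcp_rot: [3.142, -0.0, 0.981]
contact_force: [-1.7, -0.5, 0.0]
grip_width: 85.3
finger_force: 0.0
```

Request:
jog_arm --pt "0 0 -0.01" --pt "0 0 -0.03" --pt "0 0 -0.05" --pt "0 0 -0.05" --pt "0 0 0" --pt "0.04 -0.05 0" --pt "0.04 -0.05 0" --pt "0.04 -0.05 0" --pt "0.04 -0.04 0" --pt "0 0 0" --twist '[0, 0, 0, 0, 0, 0, 0, 0, 0, 0]'

```text
time: 35.3
tool_pos: [442.1, 40.7, 262.3]
tcp_rot: [-3.141, -0.0, 0.986]
contact_force: [-0.2, -0.8, 0.2]
grip_width: 91.9
finger_force: 0.0
```

Run:
```python
from h import *
s=bot.capture("side");t=bot.capture("top");o=bot.get_obs();print(o["tool_pos"],o["contact_force"],o["time"])
for c in("side","top"):
    for d in bot.masks_of(c,"coupling"): print(c,round(d["confidence"],2),np.round(d["bbox"],1),d["pixels"].sum())
g=cv2.cvtColor(t,cv2.COLOR_BGR2GRAY)
for zt in(158,169):
    y=.981;P=[[511.5+25*(i*np.cos(y)-j*np.sin(y)),-197+25*(i*np.sin(y)+j*np.cos(y)),zt] for i in(-1,1) for j in(-1,1)]
    for c in("side","top"):
        u=proj(c,P);print(zt,c,"bbox",u.min(0).round(1),u.max(0).round(1))
```

```text
[443.29777042  37.81656427 262.28706037] [ 0.58899747 -0.56750998  0.09432283] 35.4
side 0.65 [338.  220.8  25.7  25. ] 443
top 0.79 [298.  164.4  23.8  16.8] 339
top 0.55 [378.3 195.6  23.   28.5] 447
158 side bbox [325.7 209.1] [349.  219.7]
158 top bbox [361.4 180.4] [390. 209.]
169 side bbox [325.9 205.5] [349.2 215.9]
169 top bbox [361.8 180. ] [390.7 208.9]
```

```bash
python3 -c "
from plant import bot
print(bot.close_job())"
```

```text
the job is handed in; nothing more can be done
None
```

The coupling half is fully home in the bell and let go of, after being stood upright on its claws, released and taken again by its head; I handed the job in at about 35 s. The other things were not touched as far as I know, though I did not re-measure them, and I viewed 11 pictures, one over the limit of 10.

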